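# Grade two new potatoes on the rail grader

### The job

Put the small loose potato from the worktop (not the big baking potato) into the potato grader's feed pan, with the medium potato that waits there, and let go of it. Then tip the pan up at its round knob so that both potatoes roll down the ramp, the small one dropping between the rails into the first bay and the medium one riding over the rails into the last bay, and let the pan come down again.

Things in the scene. Friction and masses are not known exactly. Their poses are not given: they have to be found in the camera images.
- small_potato: small round tan potato, a ball 34 mm in diameter, 20 to 40 g, loose on the worktop in front of the grader. Origin at its centre. It rolls if knocked. The other, oblong potato on the worktop (92 x 62 mm, unlisted) is only a bystander.
- medium_potato: medium round tan potato, a ball 54 mm in diameter, about 90 g, waiting in the feed pan against its back wall. Origin at its centre. It is too wide for the 42 mm gap between the rails over the first bay, so it rides over them into the last bay; the small potato falls through.
- grader: pale wooden grader fixed to the worktop. Origin: underside of base (12 mm thick, 110 wide); x points down the ramp (to the robot's right), z up. Along x, mm: hinged feed pan -207 to -52, V chute to 0, first bay 0 to 107 under two steel rails (z 79 falling to 60), last bay 113 to 210, no rails. Bays 78 wide, floor z 12. Side cheeks: outer faces y +-47, tops z 130 at x -60 sloping to 80 at x 220.
- pan_knob (a point): centre of the pan's 26 mm ball knob, on a 10 mm stem along grader x; at rest at grader x -267, z 83 mm. Pan: hinge axis along y at x -52, z 90; 155 long, 66 wide inside, V floor sloping 5 deg down to its back wall, walls 28 high, open to the chute. 250 g, swings freely up to 0.7 rad, sinks back when let go. Potatoes have rolled out when the knob has been 90 mm above rest for 1 s.
Not all that is in view belongs to the job. What is shaped like the small_potato but purple is not meant. Leave any black look-alike of the medium_potato alone.

How it is judged:
On the way, in this order (a step that is already met when the one before it is completed fails the run):
1. the small potato lies in the feed pan, let go, with the medium one (x of small_potato in the frame of grader between -0.21 and -0.055 m and y of small_potato in the frame of grader between -0.03 and 0.03 m and z of small_potato in the frame of grader between 0.08 and 0.13 m and x of medium_potato in the frame of grader between -0.21 and -0.055 m and z of medium_potato in the frame of grader above 0.085 m and contact force between the fingers and small_potato below 0.05 N), for 0.2 s.
2. the pan is tipped up (its knob raised at least 45 mm) (z of pan_knob in the frame of grader above 0.128 m), for 0.1 s.
At the end, for the whole second after the job is handed in: The small potato lies at rest on the floor of the first bay (centre lower than 40 mm above the grader's underside), the medium potato at rest on the floor of the last bay (centre lower than 50 mm), and the pan is down again (knob less than 17 mm above its rest) (x of small_potato in the frame of grader between 0.005 and 0.105 m and y of small_potato in the frame of grader between -0.035 and 0.035 m and z of small_potato in the frame of grader below 0.04 m and x of medium_potato in the frame of grader between 0.12 and 0.205 m and y of medium_potato in the frame of grader between -0.035 and 0.035 m and z of medium_potato in the frame of grader below 0.05 m and linear speed of each of small_potato, medium_potato below 0.03 m/s and z of pan_knob in the frame of grader below 0.1 m); the robot touches nothing.
It also fails if it takes over 54 s, if anything falls off the work surface, if the arm or the gripper's body presses on something with over 40 N, if the wrist force passes 120 N, or if a joint passes its speed limit or range.

### The arm

A 6-joint arm with a two-finger parallel gripper is mounted at the origin on the work surface; the furniture and walls round the work are solid. World frame = base frame: x ahead of the robot, y to its left, z up, the work surface at z = 0. Lengths are in m, angles in rad, forces in N, time in s.
With the tool pointing down it reaches from about 0.35 to 0.975 m from the base axis. Payload 4.9 kg.
Tool frame: the origin (TCP) lies midway between the tips of the shut fingers; the grasp point (between the pads) lies 19 mm behind it; z points along the fingers, y is the line along which they close (so a half turn about z gives the same grasp; the last joint's range is limited). The gripper opens to 85 mm and grips with 20 to 120 N. Pads are 22 mm wide; open, the fingers measure 114 mm over their backs; the gripper's body (76 mm by 85 mm) begins 54 mm behind the grasp point. The pads swing forward as they close: fully open they stand 13 mm farther back than shut.
Start: joints at [1.116, 0.053, 1.613, -0, 1.476, -0.119], TCP at [0.206, 0.59, 0.231] pointing down, gripper open.
Joint ranges: [-3.01, 3.01], [-1.01, 2.22], [0.06, 2.58], [-1.02, 4.17], [0.09, 2.62], [-3.14, 3.14]. Speed limits (rad/s): [2.57, 2.57, 3.14, 3.14, 3.14, 3.14].

### API

Orientations are given as a 3x3 rotation matrix whose columns are the frame's x, y, z axes.
In Python, from plant import get_state, eyes, ticket, spotter gives the robot as it stands.
- The arm moves only by the tool servo_tool, never from a script. Its argument "increments" is one flat list of numbers, 6 for each row, row after row: the shift along the world's x, y, z normalised to -1 to 1, where 1 is 0.25 m, then the turn, a rotation vector about the world's x, y, z normalised to -1 to 1, where 1 is 180 degrees. A call has exactly 5 rows; each row is the pose to reach, as a shift and turn from the pose commanded when the call began, turning the shorter way round; what a row does not reach only later rows make up. A row lasts 1/10 s, in which the tool goes at most 50 mm and 8.59 degrees, less where a joint would pass 70% of its speed; a pose out of reach is approached as far as the arm can. A call with a number of a shift or a turn outside -1 to 1 is refused whole. A call with a gripper value outside its range is refused whole. "jaw" is the closure, from -1 (fully open) to 1 (shut), set as the call begins (left out, the last holds). The fingers move at their own pace and stop on an object; "force" is the grip in N (left out, the last holds). Time passes only in rows, so rows that repeat a pose let the fingers close, or fill a call up. It gives the time, the measured TCP pose, the force, the opening and the grip force at its end, in the units of the state.
- get_state(): the state, without advancing time (a new reading comes with each control period).
- eyes.grab_frame(name): name is "scene" or "top" or "wrist"; returns (picture, depth): 420x560x3 uint8, blue, green, red; 420x560 float32, m along the optical axis (not along the pixel's ray), 0 where there is no reading.
- eyes.camera_model(name): a dict with "vertical_fov" (degrees; the focal length in pixels is half the picture's height over the tangent of half this angle, whatever the lens; pixels are square), "cx", "cy" (the principal point, pixels), "T" (4x4, takes a point from camera to world coordinates); the wrist camera has in their place "mount" (4x4, takes a point from camera to tool coordinates, whose origin is the TCP and whose axes are the flange's). Camera axes: x right, y up, looking along -z (the intrinsics and any distortion apply to the point x, -y, -z); pixel columns grow to the right and rows downward; lengths in m; the calibration is good to about 2 mm. A picture is of the moment at which its call begins: read the wrist's pose just before it. camera_model takes no time and is no camera call.
- ticket.sign_off(): hands the job in; it is judged then, once.
Trained networks look in the newest picture that a camera, given by its name, has taken for a name from the list of things; names that differ only in an ending like _2 or _b are one class to them, and where a whole thing is asked for, a point or a joint stands for the part that bears it (a point fixed in the world has none). Each returns a list of dicts, best first, with "confidence" (0 to 1); they miss things now and then, are a little off and sometimes report something else, mostly with a low value. They report only what shows in the picture. A call takes as long as a camera call. They do not tell look-alikes from the thing itself.
- spotter.regions_of(camera, target): "mask" (420x560 bool, what is visible of it) and "extent" ([centre column, centre row, width, height] in pixels, round what is visible of it).
The state is a dict: "time": time; "joints": joint angles; "dq": joint speeds; "joint_torque": joint torques, N m; "tool_pos": TCP position; "tcp_rot": TCP orientation; "contact_force": force on the tool from outside, world axes, zero at the start; "torque": the same for the moment, N m; "grip_width": finger opening in m; "finger_force": force on a finger pad.
Only numpy, scipy, OpenCV 4.12 (cv2) and the standard library are available. Lean on these libraries where they do the work, as an engineer would, in place of code of your own. Each camera call takes 0.05 s, during which the arm holds its last target. There are 200 camera calls.

## Working session

There is one attempt and no reset: what is moved stays moved. The work goes in short steps, Python scripts to look and compute and a tool call to move; the robot and the scene stay as the last step left them, time stands still between calls to the robot, and variables do not carry over. Pictures are saved under pics/ and viewed, at most 10 in all, crops included, and the job is handed in when it is done.

Besides the shell and the picture viewer there is one more tool, called as name(argument=value, ...) on one line, values as JSON. servo_tool: Moves the arm, as the interface text tells. Scaled input: -1 to 1 covers 0.25 m each way for a shift and 180 degrees each way for a turn. Its arguments: {"type":"object","properties":{"increments":{"type":"array"},"jaw":{"type":"number"},"force":{"type":"number"}},"required":["increments"]}

```bash
mkdir -p pics; cat > h.py <<'E'
import numpy as np, cv2
from plant import get_state, eyes, ticket, spotter
def model(cam,st=None):
    m=eyes.camera_model(cam)
    if 'T' in m: T=np.array(m['T'])
    else:
        W=np.eye(4);W[:3,:3]=st['tcp_rot'];W[:3,3]=st['tool_pos'];T=W@np.array(m['mount'])
    return m,T,210/np.tan(np.radians(m['vertical_fov'])/2)
def cloud(cam,depth,st=None):
    m,T,f=model(cam,st)
    v,u=np.mgrid[:420,:560]
    d=depth
    P=np.stack([(u-m['cx'])/f*d,-(v-m['cy'])/f*d,-d],-1)
    return P@T[:3,:3].T+T[:3,3]
E
python3 - <<'E'
from h import *
for c in ("scene","top"):
    st=get_state(); im,d=eyes.grab_frame(c); cv2.imwrite(f'pics/{c}1.png',im); P=cloud(c,d,st)
    print(c,{k:v for k,v in eyes.camera_model(c).items()})
    for n in ("small_potato","medium_potato","grader","pan_knob"):
        for r in spotter.regions_of(c,n):
            m=r['mask']&(d>0); q=P[m]
            print(n,round(r['confidence'],2),np.round(r['extent']),m.sum(),np.round(np.median(q,0),3),np.round(np.percentile(q,[2,98],axis=0),3).tolist(),im[m].mean(0).round())
print(get_state()['time'])
E
```

```text
scene {'vertical_fov': 56.449227349537566, 'cx': 284.5917086696974, 'cy': 208.23111505809212, 'T': array([[ 0.7228886 ,  0.42237951, -0.54683418,  0.04839144],
       [-0.69095788,  0.44537754, -0.56939973, -0.53291965],
       [ 0.00304489,  0.78945196,  0.6138048 ,  0.5988973 ],
       [ 0.        ,  0.        ,  0.        ,  1.        ]])}
small_potato 0.82 [310. 321.  25.  14.] 294 [ 0.369 -0.267  0.028] [[0.359, -0.278, 0.013], [0.386, -0.251, 0.034]] [95. 42. 93.]
small_potato 0.6 [348. 307.  15.  16.] 287 [ 0.442 -0.29   0.027] [[0.433, -0.301, 0.0], [0.461, -0.272, 0.034]] [ 58. 109. 140.]
small_potato 0.55 [346. 345.  23.  21.] 362 [ 0.381 -0.336  0.028] [[0.37, -0.349, -0.0], [0.399, -0.315, 0.034]] [96. 47. 96.]
medium_potato 0.82 [232. 200.  16.  22.] 357 [0.477 0.088 0.04 ] [[0.46, 0.076, 0.014], [0.504, 0.111, 0.054]] [18. 20. 22.]
medium_potato 0.56 [264. 155.  27.  23.] 345 [0.591 0.108 0.118] [[0.576, 0.094, 0.092], [0.618, 0.133, 0.133]] [ 49. 100. 131.]
grader 0.58 [329. 208. 188. 125.] 10686 [ 0.593 -0.107  0.066] [[0.56, -0.278, 0.005], [0.682, 0.137, 0.117]] [ 6
[... 549 characters left out ...]
 [[0.363, -0.277, 0.02], [0.393, -0.247, 0.038]] [85. 56. 88.]
small_potato 0.46 [384. 256.  18.  13.] 134 [ 0.391 -0.332  0.029] [[0.375, -0.353, -0.0], [0.408, -0.318, 0.038]] [88. 66. 96.]
medium_potato 0.7 [226. 226.  18.  19.] 239 [0.488 0.1   0.049] [[0.467, 0.079, 0.035], [0.509, 0.123, 0.058]] [18. 21. 23.]
medium_potato 0.65 [215. 182.  18.  21.] 303 [0.601 0.118 0.127] [[0.579, 0.096, 0.112], [0.626, 0.142, 0.137]] [ 61. 101. 130.]
grader 0.97 [273. 176. 184.  65.] 6454 [ 0.623 -0.071  0.076] [[0.563, -0.271, 0.007], [0.685, 0.15, 0.122]] [ 78. 117. 148.]
pan_knob 0.58 [222. 177.  83.  36.] 1535 [0.609 0.063 0.092] [[0.569, -0.005, 0.081], [0.65, 0.205, 0.117]] [ 79. 120. 151.]
0.5
```

View pics/scene1.png

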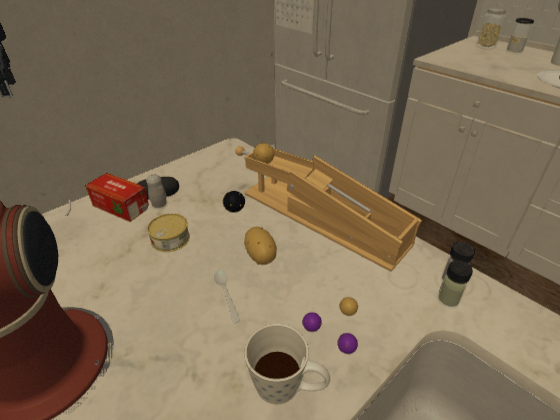

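View pics/top1.png

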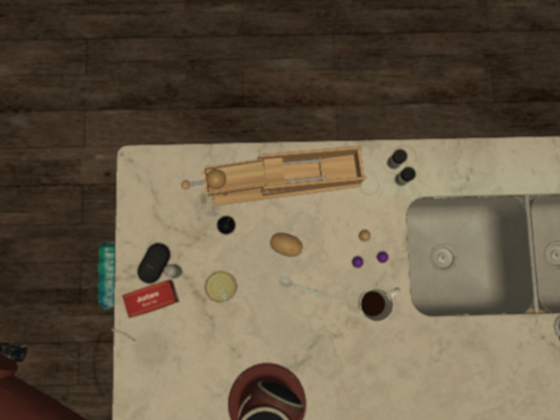

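The scene view shows a tan small ball at scene (348,307), which is top (364,235). It also shows purple look-alikes at (312,321) and (347,344), the oblong potato at (260,245), a black ball at (233,201), and the medium potato in the pan at (264,155) with the knob at (239,151). I choose the tan ball at (348,307), and I'll check it in one crop and fit the poses.

```bash
python3 - <<'E'
from h import *
from scipy.optimize import least_squares
im,d=eyes.grab_frame("scene"); P=cloud("scene",d)
cv2.imwrite('pics/crop.png',cv2.resize(im[280:370,270:400],None,fx=5,fy=5))
def fit(P,m,r,p0):
    q=P[m&(d>0)]; 
    s=least_squares(lambda c:np.linalg.norm(q-c,axis=1)-r,p0,loss='soft_l1',f_scale=.002); return s.x.round(4),np.abs(s.fun).mean().round(4)
def disk(u,v,r):
    m=np.zeros((420,560),np.uint8);cv2.circle(m,(u,v),r,1,-1);return m>0
print('small',fit(P,disk(348,306,7),.017,[.447,-.283,.017]))
print('med',fit(P,disk(264,154,9),.027,[.6,.118,.11]))
print('knob',fit(P,disk(239,151,4),.013,[.61,.2,.083]),P[151,239],P[151,236:243,2])
im,d=eyes.grab_frame("top"); P=cloud("top",d)
print('T small',fit(P,disk(364,235,5),.017,[.447,-.283,.017]))
print('T med',fit(P,disk(215,180,8),.027,[.6,.118,.11]))
print('T knob',fit(P,disk(185,184,3),.013,[.61,.2,.083]),P[184,185])
r=spotter.regions_of("top","grader")[0]['mask']&(d>0)
q=P[r]; 
for lo,hi in((-.01,.3),(.05,.3),(-.01,.02)):
    s=q[(q[:,2]>lo)&(q[:,2]<hi)]; print(lo,len(s),cv2.minAreaRect(s[:,:2].astype(np.float32)))
# cheek outer/ tops: far points in v
E
```

```text
small (array([ 0.4492, -0.2854,  0.0171]), np.float64(0.0009))
med (array([0.602 , 0.1214, 0.1065]), np.float64(0.0015))
knob (array([0.5779, 0.1939, 0.0926]), np.float64(0.0021)) [0.58456045 0.19822085 0.08900868] [0.08789444 0.08659953 0.0892513  0.08900868 0.08758672 0.08940951
 0.08862798]
T small (array([ 0.4516, -0.2846,  0.0183]), np.float64(0.0021))
T med (array([0.6051, 0.1208, 0.1077]), np.float64(0.0018))
T knob (array([0.5934, 0.2058, 0.0842]), np.float64(0.0018)) [0.59350801 0.20452083 0.09779522]
-0.01 6217 ((0.6171811819076538, -0.032700181007385254), (0.10336736589670181, 0.4952361285686493), 6.51829195022583)
0.05 3628 ((0.6196036338806152, -0.03259354829788208), (0.0971113070845604, 0.49554893374443054), 6.963978290557861)
-0.01 2128 ((0.6165583729743958, -0.06277373433113098), (0.09602619707584381, 0.4311211109161377), 6.724828243255615)
```

View pics/crop.png

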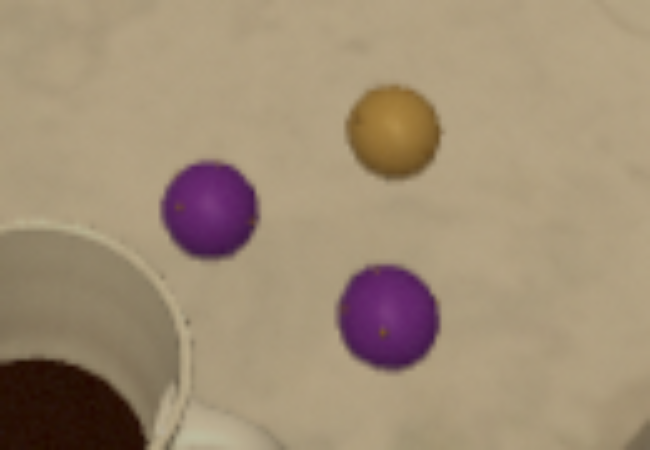

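The crop shows the tan ball at crop (393,131), with the purple ones well apart at (210,210) and (388,317), so the choice stands. The small potato is at about (0.450,-0.285,0.017). Next I need the tool yaw.

```bash
python3 - <<'E'
from h import *
s=get_state(); print(s['time'],s['tool_pos'],np.round(s['tcp_rot'],3),s['grip_width'])
R=np.array(s['tcp_rot']); y=R[:,1]; print(np.degrees(np.arctan2(y[1],y[0])), eyes.camera_model('wrist')['mount'].round(3))
E
```

```text
0.65 [0.20596779 0.59007571 0.23133863] [[-0.944  0.33   0.   ]
 [ 0.33   0.944  0.   ]
 [-0.     0.    -1.   ]] 0.08542905142208716
70.7578875066132 [[ 0.001  0.961  0.276  0.069]
 [ 1.    -0.001  0.    -0.001]
 [ 0.     0.276 -0.961 -0.142]
 [ 0.     0.     0.     1.   ]]
```

servo_tool(increments=[0.09, -0.18, 0, 0, 0, 0, 0.18, -0.36, 0, 0, 0, 0, 0.27, -0.54, 0, 0, 0, 0, 0.36, -0.72, 0, 0, 0, 0, 0.45, -0.88, 0, 0, 0, 0], jaw=-0.4, force=20)

```text
time: 1.15
tool_pos: [0.3189, 0.3683, 0.2315]
tcp_rot: [[-0.944, 0.329, 0.001], [0.329, 0.944, 0.0], [-0.001, 0.001, -1.0]]
contact_force: [0.7, 0.5, 0.3]
grip_width: 0.0598
finger_force: 0.0
```

servo_tool(increments=[0.1, -0.18, 0, 0, 0, 0.04, 0.2, -0.36, 0, 0, 0, 0.08, 0.3, -0.54, 0, 0, 0, 0.12, 0.4, -0.72, 0, 0, 0, 0.144, 0.48, -0.88, -0.1, 0, 0, 0.144])

```text
time: 1.65
tool_pos: [0.4339, 0.1624, 0.2158]
tcp_rot: [[-0.993, -0.118, 0.007], [-0.118, 0.993, 0.001], [-0.007, 0.001, -1.0]]
contact_force: [1.1, -0.4, 1.0]
grip_width: 0.0597
finger_force: 0.0
```

servo_tool(increments=[0, -0.2, 0, 0, 0, 0, 0, -0.4, 0, 0, 0, 0, 0, -0.6, 0, 0, 0, 0, 0, -0.8, 0, 0, 0, 0, 0, -1, -0.1, 0, 0, 0])

```text
time: 2.15
tool_pos: [0.4331, -0.0839, 0.1939]
tcp_rot: [[-0.993, -0.116, 0.008], [-0.116, 0.993, -0.003], [-0.008, -0.004, -1.0]]
contact_force: [1.0, 0.2, -0.4]
grip_width: 0.0598
finger_force: 0.0
```

servo_tool(increments=[0, -0.18, 0, 0, 0, 0, 0, -0.36, 0, 0, 0, 0, 0, -0.54, -0.1, 0, 0, 0, 0, -0.68, -0.2, 0, 0, 0, 0, -0.68, -0.3, 0, 0, 0])

```text
time: 2.65
tool_pos: [0.4313, -0.2549, 0.1152]
tcp_rot: [[-0.994, -0.112, 0.001], [-0.112, 0.994, -0.002], [-0.001, -0.003, -1.0]]
contact_force: [-0.3, 0.4, 0.1]
grip_width: 0.0597
finger_force: 0.0
```

```bash
cat > look.py <<'E'
from h import *
from scipy.optimize import least_squares
s=get_state(); im,d=eyes.grab_frame("wrist"); P=cloud("wrist",d,s)
hsv=cv2.cvtColor(im,cv2.COLOR_BGR2HSV)
print(s['time'],s['tool_pos'].round(4) if hasattr(s['tool_pos'],'round') else s['tool_pos'])
for r in spotter.regions_of("wrist","small_potato"):
    m=cv2.erode(r['mask'].astype(np.uint8),np.ones((3,3)))>0; m&=d>0; q=P[m]
    if len(q)<20: continue
    f=least_squares(lambda c:np.linalg.norm(q-c,axis=1)-.017,np.median(q,0)-[0,0,.01],loss='soft_l1',f_scale=.002)
    print(round(r['confidence'],2),np.round(r['extent']),f.x.round(4),np.abs(f.fun).mean().round(4),im[m].mean(0).round())
cv2.imwrite('pics/wrist_last.png',im)
E
python3 look.py
```

```text
2.65 [ 0.4313 -0.2549  0.1152]
0.94 [176. 143.  51.  52.] [ 0.3892 -0.3337  0.0165] 0.0004 [75. 55. 81.]
0.88 [278. 137.  51.  51.] [ 0.3772 -0.2634  0.0164] 0.0004 [76. 54. 80.]
0.64 [237. 234.  46.  48.] [ 0.4507 -0.2865  0.0165] 0.0004 [ 66.  94. 119.]
```

servo_tool(increments=[0.048, -0.065, 0, 0, 0, 0, 0.048, -0.065, -0.08, 0, 0, 0, 0.048, -0.065, -0.2, 0, 0, 0, 0.048, -0.065, -0.25, 0, 0, 0, 0.048, -0.065, -0.25, 0, 0, 0])

```text
time: 3.25
tool_pos: [0.4424, -0.2656, 0.0515]
tcp_rot: [[-0.993, -0.117, -0.003], [-0.117, 0.993, 0.002], [0.002, 0.003, -1.0]]
contact_force: [-0.2, 0.1, -0.3]
grip_width: 0.0596
finger_force: 0.0
```

```bash
python3 look.py; python3 -c "
from h import *
print(get_state()['tool_pos'])"
```

```text
3.25 [ 0.4424 -0.2656  0.0515]
0.96 [302. 123.  68.  71.] [ 0.3771 -0.2633  0.0164] 0.0004 [78. 53. 81.]
0.64 [242. 258.  65.  62.] [ 0.4506 -0.2864  0.0165] 0.0004 [ 65.  95. 121.]
[ 0.44400261 -0.26710677  0.05397251]
```

servo_tool(increments=[0.026, -0.077, 0, 0, 0, 0, 0.026, -0.077, 0, 0, 0, 0, 0.026, -0.077, -0.08, 0, 0, 0, 0.026, -0.077, -0.14, 0, 0, 0, 0.026, -0.077, -0.14, 0, 0, 0])

```text
time: 3.85
tool_pos: [0.4483, -0.2847, 0.0157]
tcp_rot: [[-0.993, -0.116, -0.003], [-0.116, 0.993, 0.003], [0.003, 0.003, -1.0]]
contact_force: [-0.1, -0.4, -0.3]
grip_width: 0.0597
finger_force: 0.0
```

servo_tool(increments=[0.004, 0, -0.03, 0, 0, 0, 0.004, 0, -0.055, 0, 0, 0, 0.004, 0, -0.055, 0, 0, 0, 0.004, 0, -0.055, 0, 0, 0, 0.004, 0, -0.055, 0, 0, 0])

```text
time: 4.35
tool_pos: [0.4511, -0.2865, 0.0044]
tcp_rot: [[-0.993, -0.116, 0.001], [-0.116, 0.993, -0.0], [-0.001, -0.001, -1.0]]
contact_force: [1.0, -0.2, -0.1]
grip_width: 0.0597
finger_force: 0.0
```

servo_tool(increments=[0, 0, 0, 0, 0, 0, 0, 0, 0, 0, 0, 0, 0, 0, 0, 0, 0, 0, 0, 0, 0, 0, 0, 0, 0, 0, 0, 0, 0, 0], jaw=1, force=20)

```text
time: 4.85
tool_pos: [0.4511, -0.2864, 0.0043]
tcp_rot: [[-0.993, -0.116, 0.0], [-0.116, 0.993, -0.0], [-0.0, -0.0, -1.0]]
contact_force: [0.3, 0.1, 1.7]
grip_width: 0.0323
finger_force: 19.8
```

servo_tool(increments=[0, 0, 0.18, 0, 0, 0, 0, 0, 0.36, 0, 0, 0, 0, 0, 0.54, 0, 0, 0, 0.06, 0.12, 0.68, 0, 0, 0, 0.14, 0.29, 0.72, 0, 0, 0])

```text
time: 5.35
tool_pos: [0.488, -0.2159, 0.1897]
tcp_rot: [[-0.994, -0.112, 0.008], [-0.112, 0.994, -0.005], [-0.007, -0.006, -1.0]]
contact_force: [1.8, -0.3, -0.7]
grip_width: 0.033
finger_force: 20.2
```

servo_tool(increments=[0.08, 0.17, 0.05, 0, 0, 0, 0.16, 0.34, 0.1, 0, 0, 0, 0.25, 0.52, 0.1, 0, 0, 0, 0.33, 0.69, 0.1, 0, 0, 0, 0.42, 0.86, 0.1, 0, 0, 0])

```text
time: 5.85
tool_pos: [0.5912, 0.0031, 0.2088]
tcp_rot: [[-0.993, -0.117, 0.0], [-0.117, 0.993, -0.0], [-0.0, -0.0, -1.0]]
contact_force: [0.6, -0.9, -0.6]
grip_width: 0.033
finger_force: 20.2
```

servo_tool(increments=[0, 0, 0, 0, 0, 0, 0, 0, 0, 0, 0, 0, 0, 0, 0, 0, 0, 0, 0, 0, 0, 0, 0, 0, 0, 0, 0, 0, 0, 0])

```text
time: 6.35
tool_pos: [0.5905, 0.0, 0.209]
tcp_rot: [[-0.993, -0.114, 0.0], [-0.114, 0.993, -0.0], [0.0, -0.0, -1.0]]
contact_force: [0.1, -0.3, -0.5]
grip_width: 0.0326
finger_force: 20.2
```

```bash
python3 - <<'E'
from h import *
from scipy.optimize import least_squares
s=get_state(); im,d=eyes.grab_frame("wrist"); P=cloud("wrist",d,s); cv2.imwrite('pics/w2.png',im); np.save('w2.npy',P)
for n in("medium_potato","small_potato","pan_knob"):
  for r in spotter.regions_of("wrist",n):
    q=P[r['mask']&(d>0)]
    f=least_squares(lambda c:np.linalg.norm(q-c,axis=1)-.027,np.median(q,0)-[0,0,.01],loss='soft_l1',f_scale=.002) if n[0]=='m' else None
    print(n,round(r['confidence'],2),np.round(r['extent']),np.median(q,0).round(3), f and (f.x.round(4),np.abs(f.fun).mean()))
ax=np.array([.118,-.993]);ay=np.array([.993,.118]);o=np.array([.6237,-.0528])
g=(P[...,:2]-o)@np.stack([ax,ay],1)
# profile across the pan at given grader x
for x in (-.19,-.12,-.10,-.08):
    m=(abs(g[...,0]-x)<.003)&(d>0)&(abs(g[...,1])<.06)
    y=g[...,1][m];z=P[...,2][m]
    print(x,[(int(b),round(float(np.median(z[abs(y*1000-b)<2])),3)) for b in range(-56,57,4) if (abs(y*1000-b)<2).any()])
E
```

```text
medium_potato 0.84 [408.  90.  69.  68.] [0.49  0.095 0.046] (array([0.4881, 0.1017, 0.0263]), np.float64(0.0006084850915973864))
medium_potato 0.77 [440. 250.  79.  76.] [0.597 0.111 0.125] (array([0.6037, 0.1202, 0.106 ]), np.float64(0.0005196817446883564))
small_potato 0.78 [277. 289.  77.  86.] [ 0.584 -0.002  0.233] None
pan_knob 0.71 [405. 244. 284. 105.] [0.599 0.075 0.089] None
-0.19 [(-56, -0.001), (-52, 0.01), (-48, 0.012), (-44, 0.011), (-40, 0.011), (-36, 0.09), (-32, 0.012), (-28, 0.012), (-24, 0.083), (-20, 0.083), (-16, 0.121), (-12, 0.125), (-8, 0.126), (-4, 0.127), (0, 0.128), (4, 0.127), (8, 0.126), (12, 0.126), (16, 0.124), (32, 0.103), (36, 0.104)]
-0.12 [(-56, -0.0), (-52, 0.011), (-48, 0.012), (-44, 0.012), (-40, 0.012), (-36, 0.099), (-32, 0.011), (-28, 0.012), (-24, 0.088), (-20, 0.088), (-16, 0.087), (-12, 0.086), (-8, 0.085), (-4, 0.084), (0, 0.083), (4, 0.084), (8, 0.085), (12, 0.086), (16, 0.087), (20, 0.088), (24, 0.089), (28, 0.09), (32, 0.1), (36, 0.111)]
-0.1 [(-56, 0.0), (-52, 0.011), (-48, 0.012), (-44, 0.012), (-40, 0.274), (-36, 0.281), (-32, 0.285), (-28, 0.282), (-24, 0.266), (-20, 0.27), (-16, 0.268), (-12, 0.088), (-8, 0.087), (-4, 0.086), (0, 0.085), (4, 0.086), (8, 0.087), (12, 0.088), (16, 0.089), (20, 0.09), (24, 0.091)]
-0.08 [(-56, 0.0), (-52, 0.011), (-48, 0.012), (-44, 0.282), (-40, 0.259), (-36, 0.241), (-32, 0.228), (-28, 0.093), (-24, 0.092), (-20, 0.092), (-16, 0.091), (-12, 0.09), (-8, 0.088), (-4, 0.087), (0, 0.087), (4, 0.088), (8, 0.089), (12, 0.09), (16, 0.091), (20, 0.092)]
```

View pics/w2.png

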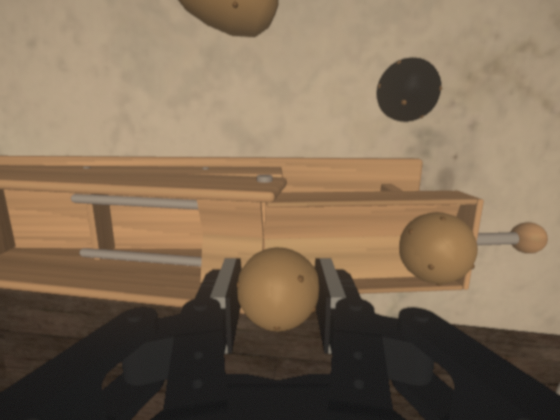

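servo_tool(increments=[0.085, 0.194, 0, 0, 0, 0, 0.085, 0.194, 0, 0, 0, 0, 0.085, 0.194, -0.1, 0, 0, 0, 0.085, 0.194, -0.22, 0, 0, 0, 0.085, 0.194, -0.28, 0, 0, 0])

```text
time: 7.05
tool_pos: [0.6105, 0.0496, 0.136]
tcp_rot: [[-0.993, -0.117, -0.004], [-0.117, 0.993, -0.0], [0.004, 0.0, -1.0]]
contact_force: [0.1, 0.7, -1.1]
grip_width: 0.0324
finger_force: 20.3
```

servo_tool(increments=[0, 0, 0, 0, 0, 0, 0, 0, 0, 0, 0, 0, 0, 0, 0, 0, 0, 0, 0, 0, 0, 0, 0, 0, 0, 0, 0, 0, 0, 0])

```text
time: 7.55
tool_pos: [0.6128, 0.0496, 0.1404]
tcp_rot: [[-0.993, -0.116, 0.002], [-0.116, 0.993, -0.0], [-0.002, -0.0, -1.0]]
contact_force: [0.2, -1.1, -1.0]
grip_width: 0.0325
finger_force: 20.3
```

servo_tool(increments=[-0.004, -0.004, -0.06, 0, 0, 0, -0.004, -0.004, -0.12, 0, 0, 0, -0.004, -0.004, -0.165, 0, 0, 0, -0.004, -0.004, -0.175, 0, 0, 0, -0.004, -0.004, -0.175, 0, 0, 0])

```text
time: 8.05
tool_pos: [0.6102, 0.0488, 0.0937]
tcp_rot: [[-0.993, -0.116, -0.003], [-0.116, 0.993, 0.0], [0.003, 0.0, -1.0]]
contact_force: [-0.8, 0.3, -0.8]
grip_width: 0.0329
finger_force: 20.3
```

servo_tool(increments=[0, 0, 0, 0, 0, 0, 0, 0, 0, 0, 0, 0, 0, 0, 0, 0, 0, 0, 0, 0, 0, 0, 0, 0, 0, 0, 0, 0, 0, 0])

```text
time: 8.55
tool_pos: [0.6112, 0.0487, 0.0955]
tcp_rot: [[-0.993, -0.116, 0.0], [-0.116, 0.993, -0.0], [-0.0, -0.0, -1.0]]
contact_force: [0.1, -0.3, -0.0]
grip_width: 0.0325
finger_force: 20.3
```

servo_tool(increments=[0, 0, 0, 0, 0, 0, 0, 0, 0, 0, 0, 0, 0, 0, 0, 0, 0, 0, 0, 0, 0, 0, 0, 0, 0, 0, 0.02, 0, 0, 0], jaw=-0.06)

```text
time: 9.05
tool_pos: [0.6105, 0.0487, 0.0995]
tcp_rot: [[-0.993, -0.116, -0.002], [-0.116, 0.993, 0.0], [0.002, 0.0, -1.0]]
contact_force: [-0.6, -0.1, -0.4]
grip_width: 0.0452
finger_force: 0.0
```

servo_tool(increments=[0, 0, 0.04, 0, 0, 0, 0, 0, 0.1, 0, 0, 0, 0, 0, 0.2, 0, 0, 0, 0, 0, 0.34, 0, 0, 0, 0, 0, 0.5, 0, 0, 0])

```text
time: 9.55
tool_pos: [0.6106, 0.0487, 0.2269]
tcp_rot: [[-0.993, -0.116, -0.001], [-0.116, 0.993, 0.0], [0.001, 0.0, -1.0]]
contact_force: [-0.2, 0.3, -0.1]
grip_width: 0.0455
finger_force: 0.0
```

servo_tool(increments=[-0.04, 0.1, 0, 0, 0, -0.045, -0.08, 0.2, 0, 0, 0, -0.09, -0.08, 0.3, 0, 0, 0, -0.135, -0.08, 0.4, 0, 0, 0, -0.18, -0.08, 0.5, 0, 0, 0, -0.225], jaw=-0.3)

```text
time: 10.05
tool_pos: [0.5913, 0.1748, 0.2273]
tcp_rot: [[-0.827, 0.561, 0.002], [0.561, 0.828, 0.0], [-0.002, 0.002, -1.0]]
contact_force: [0.2, 0.6, -0.9]
grip_width: 0.0555
finger_force: 0.0
```

servo_tool(increments=[0, 0.1, 0, 0, 0, -0.045, 0, 0.15, 0, 0, 0, -0.09, 0, 0.15, 0, 0, 0, -0.135, 0, 0.15, 0, 0, 0, -0.18, 0, 0.15, 0, 0, 0, -0.225])

```text
time: 10.55
tool_pos: [0.5914, 0.2116, 0.2271]
tcp_rot: [[-0.265, 0.964, 0.002], [0.964, 0.265, 0.0], [-0.0, 0.002, -1.0]]
contact_force: [-0.1, 0.3, -1.4]
grip_width: 0.0554
finger_force: 0.0
```

```bash
cat > pot.py <<'E'
from h import *
from scipy.optimize import least_squares
import sys
s=get_state(); print(s['time'],np.round(s['tool_pos'],4))
o=np.array([.6237,-.0528,0]);G=np.array([[.118,-.993,0],[.993,.118,0],[0,0,1]])
for c in sys.argv[1:]:
  s=get_state(); im,d=eyes.grab_frame(c); P=cloud(c,d,s); cv2.imwrite(f'pics/{c}_{s["time"]:.2f}.png',im)
  for n,r in(("small_potato",.017),("medium_potato",.027),("pan_knob",.013)):
    for k in spotter.regions_of(c,n):
      m=k['mask']&(d>0)
      q=P[m]
      if n=="pan_knob": q=q[((q-o)@G.T)[:,0]<-.255]
      if len(q)<15: continue
      f=least_squares(lambda x:np.linalg.norm(q-x,axis=1)-r,np.median(q,0)-[0,0,.01],loss='soft_l1',f_scale=.002)
      print(c,n,round(k['confidence'],2),np.round(k['extent']),'w',f.x.round(4),'g',(G@(f.x-o)).round(3),np.abs(f.fun).mean().round(4),im[m].mean(0).round())
E
python3 pot.py wrist top scene
```

```text
10.55 [0.5914 0.2116 0.2271]
wrist small_potato 0.8 [256. 354.  35.  33.] w [0.6083 0.0768 0.0995] g [-0.13  0.    0.1 ] 0.0005 [ 72. 108. 140.]
wrist medium_potato 0.93 [262. 311.  64.  68.] w [0.6036 0.1197 0.1061] g [-0.174  0.     0.106] 0.0005 [ 69. 104. 133.]
wrist medium_potato 0.71 [157. 259.  58.  55.] w [0.488  0.1012 0.0264] g [-0.169 -0.117  0.026] 0.0005 [49. 58. 65.]
wrist pan_knob 0.74 [259. 289. 102. 190.] w [0.5944 0.2041 0.083 ] g [-0.259  0.001  0.083] 0.0099 [ 85. 117. 149.]
top small_potato 0.7 [358. 263.  11.  11.] w [ 0.379  -0.2627  0.0181] g [ 0.18  -0.268  0.018] 0.0015 [95. 54. 94.]
top small_potato 0.54 [383. 254.  13.  10.] w [ 0.391  -0.3339  0.0179] g [ 0.252 -0.264  0.018] 0.0018 [93. 53. 92.]
top small_potato 0.44 [229. 178.   8.  11.] w [0.6091 0.0772 0.101 ] g [-0.131  0.001  0.101] 0.0018 [ 71. 116. 149.]
top medium_potato 0.87 [227. 227.  21.  20.] w [0.4898 0.102  0.028 ] g [-0.169 -0.115  0.028] 0.002 [31. 37. 40.]
top medium_potato 0.76 [218. 181.  21.  23.] w [0.6047 0.1205 0.1077] g [-0.174  0.002  0.108] 0.0016 [ 69. 113. 145.]
scene small_potato 0.87 [345. 346.  21.  21.] w [ 0.3879 -0.3325  0.0171] g [ 0.25  -0.267  0.017] 0.0011 [96. 45. 95.]
scene small_potato 0.69 [276. 160.  14.  12.] w [0.6065 0.0783 0.0998] g [-0.132 -0.002  0.1  ] 0.0012 [ 50. 103. 135.]
scene small_potato 0.63 [311. 322.  24.  16.] w [ 0.3754 -0.262   0.017 ] g [ 0.178 -0.271  0.017] 0.0008 [96. 46. 95.]
scene medium_potato 0.77 [233. 202.  19.  19.] w [0.4862 0.1032 0.0267] g [-0.171 -0.118  0.027] 0.001 [17. 19. 20.]
scene medium_potato 0.52 [264. 155.  25.  17.] w [0.6021 0.1218 0.1065] g [-0.176 -0.001  0.106] 0.0011 [ 50. 102. 134.]
scene pan_knob 0.72 [273. 163.  82.  39.] w [0.5944 0.2125 0.0803] g [-0.267  0.002  0.08 ] 0.2834 [ 61. 106. 140.]
```

servo_tool(increments=[0.003, 0.002, -0.18, 0, 0, -0.047, 0.003, 0.002, -0.36, 0, 0, -0.047, 0.003, 0.002, -0.5, 0, 0, -0.047, 0.003, 0.002, -0.6, 0, 0, -0.047, 0.003, 0.002, -0.655, 0, 0, -0.047])

```text
time: 11.65
tool_pos: [0.5899, 0.2113, 0.0582]
tcp_rot: [[-0.126, 0.992, -0.005], [0.992, 0.126, -0.001], [-0.0, -0.005, -1.0]]
contact_force: [0.0, -0.1, -0.3]
grip_width: 0.0557
finger_force: 0.0
```

servo_tool(increments=[0, 0, 0, 0, 0, 0, 0, 0, 0, 0, 0, 0, 0, 0, 0, 0, 0, 0, 0, 0, 0, 0, 0, 0, 0, 0, 0, 0, 0, 0])

```text
time: 12.15
tool_pos: [0.5927, 0.2119, 0.0629]
tcp_rot: [[-0.126, 0.992, 0.002], [0.992, 0.126, 0.001], [0.0, 0.002, -1.0]]
contact_force: [0.5, -0.5, -0.3]
grip_width: 0.0558
finger_force: 0.0
```

servo_tool(increments=[0, 0, 0, 0, 0, 0, 0, 0, 0, 0, 0, 0, 0, 0, 0, 0, 0, 0, 0, 0, 0, 0, 0, 0, 0, 0, 0, 0, 0, 0], jaw=1, force=25)

```text
time: 12.65
tool_pos: [0.593, 0.2119, 0.0621]
tcp_rot: [[-0.126, 0.992, 0.003], [0.992, 0.126, 0.001], [0.0, 0.003, -1.0]]
contact_force: [4.8, 1.0, -1.2]
grip_width: 0.0242
finger_force: 24.7
```

servo_tool(increments=[0, 0, 0.032, 0, 0, 0, 0, 0, 0.072, 0, 0, 0, 0, -0.003, 0.112, 0, 0, 0, 0.001, -0.01, 0.16, 0, 0, 0, 0.002, -0.017, 0.2, 0, 0, 0])

```text
time: 13.15
tool_pos: [0.5935, 0.2076, 0.1123]
tcp_rot: [[-0.126, 0.992, 0.003], [0.992, 0.126, 0.001], [0.0, 0.003, -1.0]]
contact_force: [6.8, -0.5, -1.6]
grip_width: 0.0241
finger_force: 24.7
```

servo_tool(increments=[0.001, -0.009, 0.04, 0, 0, 0, 0.002, -0.02, 0.08, 0, 0, 0, 0.004, -0.033, 0.12, 0, 0, 0, 0.006, -0.049, 0.16, 0, 0, 0, 0.008, -0.064, 0.192, 0, 0, 0])

```text
time: 13.65
tool_pos: [0.5952, 0.1917, 0.1603]
tcp_rot: [[-0.126, 0.992, 0.002], [0.992, 0.126, 0.001], [0.001, 0.003, -1.0]]
contact_force: [4.6, 2.5, -1.2]
grip_width: 0.0245
finger_force: 24.6
```

servo_tool(increments=[0, 0, 0, 0, 0, 0, 0, 0, 0, 0, 0, 0, 0, 0, 0, 0, 0, 0, 0, 0, 0, 0, 0, 0, 0, 0, 0, 0, 0, 0])

```text
time: 14.15
tool_pos: [0.5951, 0.1921, 0.1593]
tcp_rot: [[-0.126, 0.992, 0.002], [0.992, 0.126, 0.001], [0.001, 0.003, -1.0]]
contact_force: [6.8, 3.3, -1.1]
grip_width: 0.0241
finger_force: 24.9
```

servo_tool(increments=[0, 0, 0, 0, 0, 0, 0, 0, 0, 0, 0, 0, 0, 0, 0, 0, 0, 0, 0, 0, 0, 0, 0, 0, 0, 0, 0, 0, 0, 0])

```text
time: 14.65
tool_pos: [0.5951, 0.1922, 0.1593]
tcp_rot: [[-0.126, 0.992, 0.002], [0.992, 0.126, 0.001], [0.001, 0.003, -1.0]]
contact_force: [5.7, 2.4, 0.1]
grip_width: 0.0243
finger_force: 24.9
```

```bash
python3 pot.py top scene | grep -v "knob" ; ls pics
```

```text
14.65 [0.5951 0.1922 0.1593]
top small_potato 0.66 [383. 258.  15.  10.] w [ 0.391  -0.3339  0.0184] g [ 0.252 -0.264  0.018] 0.0016 [94. 54. 93.]
top small_potato 0.59 [359. 264.  14.  17.] w [ 0.3785 -0.2627  0.0176] g [ 0.179 -0.268  0.018] 0.002 [ 99.  72. 105.]
top small_potato 0.51 [282. 178. 170.  60.] w [ 0.6188 -0.0492  0.0759] g [-0.004 -0.004  0.076] 0.106 [ 87. 130. 166.]
top medium_potato 0.78 [348. 169.  18.  18.] w [ 0.6452 -0.2423  0.0405] g [ 0.191 -0.001  0.04 ] 0.0017 [ 68. 112. 144.]
top medium_potato 0.63 [226. 224.  21.  18.] w [0.4897 0.1024 0.028 ] g [-0.17  -0.115  0.028] 0.0018 [33. 39. 43.]
scene small_potato 0.59 [312. 322.  22.  19.] w [ 0.3756 -0.2621  0.0171] g [ 0.179 -0.271  0.017] 0.0008 [96. 46. 95.]
scene small_potato 0.55 [348. 345.  19.  25.] w [ 0.3876 -0.3325  0.0171] g [ 0.25  -0.267  0.017] 0.0009 [97. 40. 93.]
scene medium_potato 0.82 [235. 202.  22.  23.] w [0.4864 0.1032 0.0268] g [-0.171 -0.118  0.027] 0.0009 [21. 23. 26.]
crop.png
scene1.png
scene_10.95.png
scene_14.85.png
top1.png
top_10.75.png
top_14.65.png
w2.png
wrist_10.55.png
wrist_last.png
```

The medium potato is in the last bay (g x 0.191, z 0.040). Before lowering the pan I'll check where the small one went.

```bash
python3 -c "
import cv2,numpy as np
a=cv2.imread('pics/top_14.65.png')[140:215,170:380]; b=cv2.imread('pics/scene_14.85.png')[130:270,225:435]
cv2.imwrite('pics/c2.png',np.vstack([cv2.resize(a,(630,225)),cv2.resize(b,(540,360))[:, :] if 0 else cv2.copyMakeBorder(cv2.resize(b,(540,360)),0,0,0,90,0)]))"
```

```text
(no output)
```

View pics/c2.png

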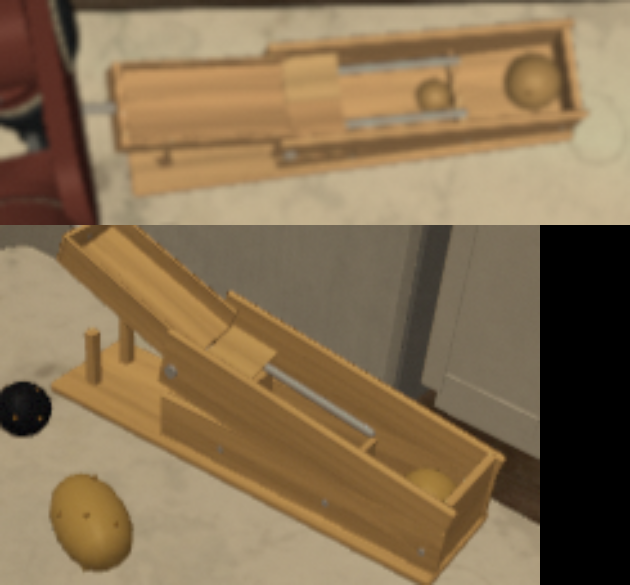

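The pan is empty: the small potato is in the first bay at crop (433,95) and the medium one in the last at (533,82). I'll lower the pan along the same arc.

servo_tool(increments=[-0.002, 0.017, -0.04, 0, 0, 0, -0.004, 0.033, -0.08, 0, 0, 0, -0.006, 0.046, -0.12, 0, 0, 0, -0.007, 0.056, -0.16, 0, 0, 0, -0.008, 0.064, -0.2, 0, 0, 0])

```text
time: 15.55
tool_pos: [0.5935, 0.2079, 0.1087]
tcp_rot: [[-0.126, 0.992, 0.003], [0.992, 0.126, 0.0], [-0.0, 0.003, -1.0]]
contact_force: [8.3, -0.0, -0.9]
grip_width: 0.0243
finger_force: 25.1
```

servo_tool(increments=[-0.001, 0.006, -0.04, 0, 0, 0, -0.002, 0.012, -0.08, 0, 0, 0, -0.002, 0.015, -0.12, 0, 0, 0, -0.002, 0.017, -0.155, 0, 0, 0, -0.002, 0.017, -0.175, 0, 0, 0])

```text
time: 16.05
tool_pos: [0.593, 0.2117, 0.0647]
tcp_rot: [[-0.126, 0.992, 0.003], [0.992, 0.126, -0.001], [-0.001, 0.003, -1.0]]
contact_force: [8.3, 0.0, -0.1]
grip_width: 0.0242
finger_force: 25.2
```

servo_tool(increments=[0, 0, 0, 0, 0, 0, 0, 0, 0, 0, 0, 0, 0, 0, 0, 0, 0, 0, 0, 0, 0, 0, 0, 0, 0, 0, 0, 0, 0, 0], jaw=-0.3)

```text
time: 16.55
tool_pos: [0.5916, 0.2117, 0.0657]
tcp_rot: [[-0.126, 0.992, -0.0], [0.992, 0.126, -0.0], [-0.0, -0.0, -1.0]]
contact_force: [0.3, 0.3, -0.2]
grip_width: 0.0553
finger_force: 0.0
```

servo_tool(increments=[0, 0, 0.06, 0, 0, 0, 0, 0, 0.16, 0, 0, 0, 0, 0, 0.32, 0, 0, 0, 0, 0, 0.5, 0, 0, 0, 0, 0, 0.68, 0, 0, 0])

```text
time: 17.05
tool_pos: [0.5915, 0.2117, 0.2386]
tcp_rot: [[-0.126, 0.992, 0.001], [0.992, 0.126, 0.0], [0.0, 0.001, -1.0]]
contact_force: [1.1, 0.2, 0.8]
grip_width: 0.0557
finger_force: 0.0
```

servo_tool(increments=[-0.1, 0, 0, 0, 0, 0, -0.2, 0, 0, 0, 0, 0, -0.2, 0, 0, 0, 0, 0, -0.2, 0, 0, 0, 0, 0, -0.2, 0, 0, 0, 0, 0])

```text
time: 17.55
tool_pos: [0.5424, 0.2117, 0.2362]
tcp_rot: [[-0.126, 0.992, 0.001], [0.992, 0.126, 0.0], [-0.0, 0.001, -1.0]]
contact_force: [-0.0, -0.1, 0.1]
grip_width: 0.0554
finger_force: 0.0
```

```bash
python3 pot.py top scene; python3 - <<'E'
from h import *
from scipy.optimize import least_squares
o=np.array([.6237,-.0528,0]);G=np.array([[.118,-.993,0],[.993,.118,0],[0,0,1]])
im,d=eyes.grab_frame("top");P=cloud("top",d);g=(P-o)@G.T
m=(d>0)&(abs(g[...,0]+.267)<.009)&(abs(g[...,1])<.009)&(g[...,2]<.2);print('knob top z',g[...,2][m].max() if m.any() else None)
cv2.imwrite('pics/c3.png',cv2.resize(im[140:215,165:375],None,fx=3,fy=3))
E
```

```text
17.55 [0.5424 0.2117 0.2362]
top small_potato 0.63 [382. 256.  11.  16.] w [ 0.3911 -0.3334  0.0177] g [ 0.251 -0.264  0.018] 0.0026 [ 99.  76. 109.]
top medium_potato 0.56 [350. 166.  19.  24.] w [ 0.6451 -0.2421  0.0403] g [ 0.19  -0.001  0.04 ] 0.0017 [ 68. 112. 144.]
top medium_potato 0.56 [226. 225.  18.  20.] w [0.4891 0.102  0.0278] g [-0.17  -0.115  0.028] 0.0017 [28. 33. 36.]
top pan_knob 0.59 [224. 177.  86.  34.] w [0.5968 0.2056 0.0836] g [-0.26   0.004  0.084] 0.0096 [ 91. 136. 172.]
scene small_potato 0.73 [312. 321.  23.  17.] w [ 0.3756 -0.2619  0.0172] g [ 0.178 -0.271  0.017] 0.0007 [95. 41. 92.]
scene small_potato 0.61 [347. 345.  20.  23.] w [ 0.3876 -0.3324  0.0171] g [ 0.25  -0.267  0.017] 0.0007 [96. 41. 93.]
scene medium_potato 0.75 [232. 202.  19.  21.] w [0.4862 0.1032 0.027 ] g [-0.171 -0.118  0.027] 0.0009 [19. 21. 23.]
scene medium_potato 0.44 [392. 234.  22.  17.] w [ 0.6411 -0.241   0.039 ] g [ 0.189 -0.005  0.039] 0.0008 [ 58. 119. 155.]
scene pan_knob 0.93 [274. 163.  80.  38.] w [0.595  0.2122 0.0777] g [-0.267  0.003  0.078] 0.1754 [ 62. 109. 144.]
knob top z 0.10102471439417093
```

View pics/c3.png

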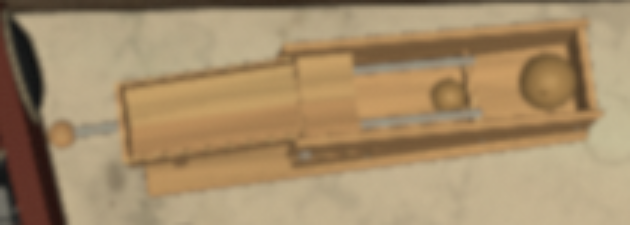

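The crop shows the pan down (knob at (62,133)), the small potato in the first bay at (450,96), and the medium one in the last at (547,82).

```bash
python3 -c "
from plant import ticket
print(ticket.sign_off())"
```

```text
the job is handed in; nothing more can be done
None
```

The job is handed in after about 18 s on the robot clock: the last images showed the small potato in the first bay, the medium one in the last bay, the pan back down and the gripper clear, but sign-off returned no verdict.

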